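# Open the V-block case and turn the flatted shaft up

### The job

Get the shaft in the V-block case ready for drilling: swing the red-knobbed latch lever fully clear of the blue lid, then raise the lid by its bar handle to its stop or nearly so and leave it standing open. Then roll the shaft in its V-blocks until its flat faces straight up, that is, the brass stud stands upright. The readout box hangs over the latch, so come in under it with a tilted tool; leave the loose things around and on the base plate where they are.

Things in the scene. Friction and masses are not known exactly. Their poses are not given: they have to be found in the camera images.
- fixture: Fixed fixture. Origin: on the table under the centre of its grey case; x points to the case's hinged back, away from the robot, y to its left (latch side), z up. Base plate 280 (x) by 500 (y) by 12 mm, centred at y +55 mm. Case 180 (x) by 240 (y) mm outside, walls 6 mm, rim at z 120 mm, closed lid's top at z 129 mm.
- readout (a point): Centre of the underside of the black readout box over the latch: box 170 (x) by 155 (y) by 60 mm, underside at z 252 mm, fixture x -65 to +105, y +148 to +303 mm. Its post, 32 mm across, stands at fixture x +85, y +285 mm. An upright gripper does not fit at the latch knob; one leaning 40 degrees to the right (its body over the lid, pointing down and to fixture +y) does.
- latch (a joint): Latch lever angle about its vertical pivot, rad: 0 latched, growing clockwise seen from above (the knob moves to fixture -x, towards the robot), stop at 1.3. Starts at 0 to 0.15. Its steel hook lies 1.5 mm above the lid's left edge and blocks the lid until about 0.65. Stiff (0.15 N m), stays where it is left.
- latch_knob (a point): Centre of the upright red cylindrical knob on the lever's handle: 16 mm diameter, 42 mm tall, z 139 to 180 mm, this point at z 161 mm. It travels on a level circle of radius 90 mm about latch_pivot.
- latch_pivot (a point): Pivot of the latch lever, on a steel post at fixture x +30, y +235, z 134.5 mm. Lever bars are 8 mm thick (z 130.5 to 138.5 mm). At joint 0 the hook (135 mm long, 20 mm wide) points to fixture -y, and the handle with the knob (90 mm) points to -y turned 30 degrees towards +x.
- lid (a joint): Angle of the blue lid (180 by 240 by 8 mm, 0.4 kg) about its hinge along the back rim, rad: 0 closed, growing as the front edge rises, stop at 1.4 (nearly upright). Stiff hinge (0.6 N m): the lid stays where it is left.
- lid_handle (a point): Middle of the lid's bar handle: steel bar of 10 mm diameter, 90 mm long, along fixture y, its axis 35 mm above the lid's top face (30 mm clear under the bar), 30 mm behind the lid's front edge. From lid_hinge it lies at fixture x -150, z +43 mm when closed.
- lid_hinge (a point): Middle of the lid's hinge axis, on the back rim, at fixture x +90, y 0, z 120.5 mm; the axis runs along fixture y.
- shaft (a joint): Roll of the steel shaft (30 mm diameter, 152 mm long, along fixture x in two V-blocks in the case, axis at y 0, z 49.5 mm, held down so that it only rolls), rad: 0 with the flat straight up, positive when the stud leans to fixture -y (right). Starts at +0.4 to +0.8; stops at -1.2 and 1.2. Stiff (0.06 N m): stays where it is left.
- stud_mid (a point): Middle of the brass stud, a 10 mm pin square out of the shaft's brass-coloured flat at fixture x -30 mm; along the stud is this point's z. This point is 41.5 mm and the stud's end 68 mm from the shaft's axis; upright, the end is at z 118 mm. All else of shaft and V-blocks lies below z 66 mm.
- bob_ring: Bystander: dark steel ring weight, 48 mm diameter, 22 mm high, on the right end of the base plate. Origin: centre of its underside.
- bob_slug: Bystander: brass cylinder weight, 32 mm diameter, 35 mm high, on the right end of the base plate. Origin: centre of its underside.
- wrench: Bystander: open-end wrench lying on the table.
- screwdriver: Bystander: screwdriver lying on the table.
- oil_bottle: Bystander: yellow bottle, 60 mm diameter, 150 mm high. Origin: centre of its underside.
- pulley: Bystander: aluminium pulley, 80 mm diameter, 32 mm high. Origin: centre of its underside.
- grease_can: Bystander: blue can, 70 mm diameter, 80 mm high. Origin: centre of its underside.

How it is judged:
On the way, in this order (a step that is already met when the one before it is completed fails the run):
1. the latch lever is swung clear (past 0.85 rad) while the lid is still shut (value of joint latch above 0.85 rad and value of joint lid below 0.05 rad), for 0.1 s.
2. the lid is raised past 1.15 rad (value of joint lid above 1.15 rad), for 0.2 s.
At the end, for the whole second after the job is handed in: The latch lever is clear of the lid (past 0.8 rad), the lid stands open past 1.1 rad by itself, the shaft's flat faces up within 0.12 rad (7 degrees), and lid and shaft are at rest (value of joint latch above 0.8 rad and value of joint lid above 1.1 rad and value of joint shaft between -0.12 and 0.12 rad and velocity of joint shaft between -0.05 and 0.05 rad/s and velocity of joint lid between -0.05 and 0.05 rad/s); the robot touches nothing.
It fails at once if the lid is forced up (past 0.15 rad) with the latch not clear (under 0.55 rad) (value of joint lid above 0.15 rad and value of joint latch below 0.55 rad).
It fails at once if a loose bystander is moved more than 30 mm (distance of any of bob_ring, bob_slug, wrench, screwdriver, oil_bottle, pulley, grease_can from where it was at the start of the episode above 0.03 m).
It also fails if it takes over 58 s, if anything falls off the work surface, if the arm or the gripper's body presses on something with over 40 N, if the wrist force passes 120 N, or if a joint passes its speed limit or range.

### The arm

A 6-joint arm with a two-finger parallel gripper is mounted at the origin on the work surface. World frame = base frame: x ahead of the robot, y to its left, z up, the work surface at z = 0. Lengths are in m, angles in rad, forces in N, time in s.
With the tool pointing down it reaches from about 0.375 to 0.75 m from the base axis. Payload 9 kg.
Tool frame: the origin (TCP) lies at the very end of the fingers, on their centre line; the grasp point (between the pads) lies 19 mm behind it (env.grip_point_offset is the distance from the TCP to the grasp point, in m); y points along the fingers, x is the direction in which the jaws open and shut, and the axes are right-handed (so a half turn about y gives the same grasp; the last joint's range is limited). The gripper opens to 85 mm and grips with 20 to 120 N. Pads are 22 mm wide; open, the fingers measure 114 mm over their backs; the gripper's body (76 mm by 85 mm) begins 54 mm behind the grasp point. The pads swing forward as they close: fully open they stand 13 mm farther back than shut.
Start: joints at [-1.345, 0.104, 0.097, 1.564, 0, 1.353], TCP at [0.258, -0.542, 0.231] pointing down, gripper open.
Joint ranges: [-2.99, 2.99], [-0.84, 1.86], [-1.1, 1.16], [-1.84, 2.11], [-1.51, 1.56], [-3.14, 3.14]. Speed limits (rad/s): [2.22, 2.22, 2.57, 3.14, 3.14, 3.14].

### API

Orientations are given as a unit quaternion [w, x, y, z].
In Python, from rig import readout, viewer, env gives the robot as it stands.
- The arm moves only by the shell command python3 -m pendant 'ROWS' [OPENING] [FORCE]. ROWS is JSON, a list of rows, each a list of 6 numbers: the shift along the tool's x, y, z in m, then the turn, a rotation vector about the tool's x, y, z in degrees. In form: [[tx, ty, tz, ax, ay, az], ...]. A call has 1 to 12 rows; each row is the pose to reach, as a shift and turn from the pose commanded when the call began, along the tool's axes at that moment; what a row does not reach only later rows make up. A row lasts 1/12 s, in which the tool goes at most 41.7 mm and 7.16 degrees, less where a joint would pass 70% of its speed; a pose out of reach is approached as far as the arm can. A call with a gripper value outside its range is refused whole. OPENING is the finger opening in m, from 0 to 0.0854, set as the call begins (- or left out, the last holds). The fingers move at their own pace and stop on an object; FORCE is the grip in N (left out, the last holds). Time passes only in rows, so rows that repeat a pose let the fingers close. It gives the time, the measured TCP pose, the force and the opening at its end, in the units of the state.
- readout.get_state(): the state, without advancing time (a new reading comes with each control period).
- viewer.grab_frame(name): name is "scene" or "top" or "wrist"; returns the picture (384x512x3 uint8, blue, green, red); there is no depth.
- viewer.camera_params(name): a dict with "fx", "fy", "cx", "cy" (pixels), "k1" (the pictures are not rectified: a ray, as slopes to the right and down, at radius r is drawn at 1 + k1 r^2 times it, then the intrinsics apply), "T" (4x4, takes a point from camera to world coordinates); the wrist camera has in their place "tool_from_camera" (4x4, takes a point from camera to tool coordinates, whose origin is the TCP and whose axes are the tool frame's). Camera axes: x right, y down, z forward; pixel columns grow to the right and rows downward; lengths in m; the calibration is good to about 2 mm. A picture is of the moment at which its call begins: read the wrist's pose just before it. camera_params takes no time and is no camera call.
- env.sign_off(): hands the job in, once; it reports no verdict.
The state is a dict: "time": time; "joint_pos": joint angles; "dq": joint speeds; "joint_torque": joint torques, N m; "eef_pos": TCP position; "orientation": TCP orientation; "wrist_force": force on the tool from outside, world axes, zero at the start; "moment": the same for the moment, N m; "opening": opening from 0.0 (shut) to 1.0 (fully open).
Only numpy, scipy, OpenCV 4.12 (cv2) and the standard library are available. Lean on these libraries where they do the work, as an engineer would, in place of code of your own. Each camera call takes 0.05 s, during which the arm holds its last target.

## Working session

There is one attempt and no reset: what is moved stays moved. The work goes in short steps, Python scripts to look and compute and a shell command to move; the robot and the scene stay as the last step left them, time stands still between calls to the robot, and variables do not carry over. Pictures are saved under pics/ and viewed, and the job is handed in when it is done.

```bash
ls; mkdir -p pics; python3 - <<'E'
from rig import readout, viewer, env
import cv2
s=readout.get_state();print(s)
for n in ["scene","top","wrist"]:
    print(n,viewer.camera_params(n))
    cv2.imwrite(f"pics/{n}0.png",viewer.grab_frame(n))
print(env.grip_point_offset)
E
```

```text
pics
{'time': 0.0, 'joint_pos': array([-1.34466368e+00,  1.04720059e-01,  9.64695589e-02,  1.56388890e+00,
       -2.28378206e-05,  1.35311163e+00]), 'dq': array([ 0.00044535, -0.00183625,  0.00048553, -0.00068287,  0.00082183,
        0.00088229]), 'joint_torque': array([ 3.22718355e-03, -5.56929839e+01,  5.03648973e+01,  1.70109206e-02,
       -2.33197343e-04, -7.60313071e-06]), 'eef_pos': array([ 0.25756865, -0.54153652,  0.23051033]), 'orientation': array([ 0.598114  , -0.59745677,  0.3780364 , -0.37735067]), 'wrist_force': array([-0.10042332,  0.50406245,  1.19229066]), 'moment': array([ 0.0159762 ,  0.00245664, -0.02690906]), 'opening': 0.996495651830011}
scene {'fx': 370.80956717172336, 'fy': 370.80956717172336, 'cx': 252.72372847688655, 'cy': 187.86318866918361, 'k1': -0.06484563110418586, 'T': array([[ 0.51778691,  0.66945718, -0.53265731,  1.09424311],
       [ 0.8555083 , -0.40408594,  0.32375932, -0.42796743],
       [ 0.00150367, -0.62333108, -0.78195658,  1.09799024],
       [ 0.        ,  0.        ,  0.        ,  1.        ]])}
top {'fx': 390.756582296701, 'fy': 390.756582296701, 'cx': 255.07077716721295, 'cy': 190.14231942824566, 'k1': -0.00030785283936331, 'T': array([[ 0.01070766, -0.99789558,  0.06395125,  0.4032121 ],
       [-0.99980888, -0.01173046, -0.01563952, -0.01539611],
       [ 0.01635679, -0.06377156, -0.99783047,  1.41145246],
       [ 0.        ,  0.        ,  0.        ,  1.        ]])}
wrist {'fx': 278.8416550098216, 'fy': 278.8416550098216, 'cx': 254.7898743008181, 'cy': 188.1682950611486, 'k1': -0.012385400236245655, 'tool_from_camera': array([[ 9.99999315e-01, -2.75377934e-04,  1.13718724e-03,
        -1.19171925e-03],
       [-1.16763610e-03, -2.97326185e-01,  9.54775249e-01,
        -1.41730337e-01],
       [ 7.51915085e-05, -9.54775923e-01, -2.97326303e-01,
         7.50052537e-02],
       [ 0.00000000e+00,  0.00000000e+00,  0.00000000e+00,
         1.00000000e+00]])}
0.0187
```

View pics/scene0.png

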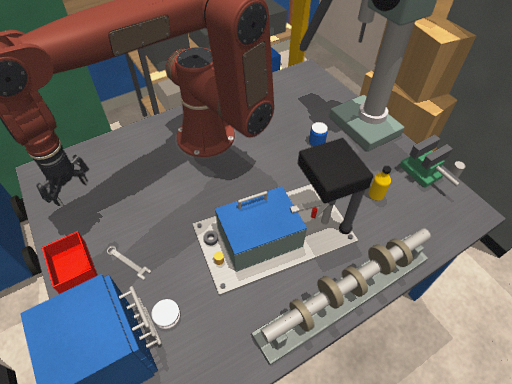

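View pics/top0.png

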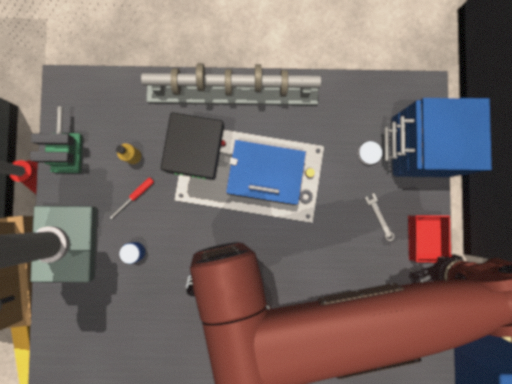

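The top view shows the lid at about (266,171) px, its handle at (264,189), and the readout box at (192,145). The fixture is turned a few degrees. Next I'll measure the lid's outline and cross-check it against the plate.

```bash
cat > h.py <<'E'
import numpy as np, cv2
from scipy.spatial.transform import Rotation as R
from rig import readout, viewer, env
def undist(uv,p):
    uv=np.asarray(uv,float).reshape(-1,1,2)
    K=np.array([[p['fx'],0,p['cx']],[0,p['fy'],p['cy']],[0,0,1]])
    return cv2.undistortPoints(uv,K,np.array([p['k1'],0,0,0,0.]))[:,0]
def camT(name,s=None):
    p=viewer.camera_params(name)
    if name!='wrist': return p,p['T']
    s=s or readout.get_state(); q=s['orientation']
    T=np.eye(4);T[:3,:3]=R.from_quat([q[1],q[2],q[3],q[0]]).as_matrix();T[:3,3]=s['eef_pos']
    return p,T@p['tool_from_camera']
def rays(name,uv,s=None):
    p,T=camT(name,s); n=undist(uv,p)
    d=np.c_[n,np.ones(len(n))]@T[:3,:3].T
    return T[:3,3],d
def onz(name,uv,z,s=None):
    o,d=rays(name,uv,s); return o+d*((z-o[2])/d[:,2])[:,None]
def proj(name,P,s=None):
    p,T=camT(name,s); P=np.asarray(P,float).reshape(-1,3)
    c=(P-T[:3,3])@T[:3,:3]; n=c[:,:2]/c[:,2:]; r2=(n**2).sum(1,keepdims=True)
    n=n*(1+p['k1']*r2); return np.c_[n[:,0]*p['fx']+p['cx'],n[:,1]*p['fy']+p['cy']]
def blue(im):
    h=cv2.cvtColor(im,cv2.COLOR_BGR2HSV); return cv2.inRange(h,(100,120,60),(125,255,255))
def grab(name,fn=None):
    s=readout.get_state(); im=viewer.grab_frame(name)
    if fn: cv2.imwrite(f'pics/{fn}.png',im)
    return s,im
E
python3 - <<'E'
from h import *
im=cv2.imread('pics/top0.png')
m=blue(im); cs,_=cv2.findContours(m,cv2.RETR_EXTERNAL,cv2.CHAIN_APPROX_NONE)
for c in cs:
    x,y,w,h=cv2.boundingRect(c)
    if cv2.contourArea(c)>1500 and x<350:
        P=onz('top',c[:,0]+0.0,.129)
        r=cv2.minAreaRect(P[:,:2].astype(np.float32)); print(x,y,w,h,r,cv2.boxPoints(r))
h=cv2.cvtColor(im,cv2.COLOR_BGR2HSV)
g=cv2.inRange(im,(130,130,130),(255,255,255)); cv2.imwrite('pics/g.png',g)
cs,_=cv2.findContours(g,cv2.RETR_EXTERNAL,cv2.CHAIN_APPROX_NONE)
for c in cs:
    x,y,w,hh=cv2.boundingRect(c)
    if 170<x<330 and 100<y<230 and cv2.contourArea(c)>20:
        P=onz('top',c[:,0],.012); r=cv2.minAreaRect(P[:,:2].astype(np.float32)); print('plate',x,y,w,hh,r,cv2.boxPoints(r))
cv2.imwrite('pics/z.png',cv2.resize(im[100:235,150:340],None,fx=4,fy=4,interpolation=cv2.INTER_CUBIC))
s=cv2.imread('pics/scene0.png')
cv2.imwrite('pics/zs.png',cv2.resize(s[130:300,180:380],None,fx=4,fy=3.5,interpolation=cv2.INTER_CUBIC))
E
```

```text
227 141 77 63 ((0.5454819202423096, -0.070803701877594), (0.235245481133461, 0.1757325679063797), 81.43753051757812) [[ 0.44108242 -0.17403322]
 [ 0.6148563  -0.20019764]
 [ 0.6498814   0.03242582]
 [ 0.47610754  0.05859023]]
plate 302 194 7 7 ((0.4703822135925293, -0.21698640286922455), (0.021612105891108513, 0.0216070543974638), 0.11758475750684738) [[ 0.45955402 -0.20620507]
 [ 0.45959836 -0.22781208]
 [ 0.4812104  -0.22776774]
 [ 0.48116606 -0.20616072]]
plate 249 185 30 8 ((0.49946242570877075, -0.06759811192750931), (0.10569911450147629, 0.01184157282114029), 81.19306945800781) [[ 0.48551992 -0.11891806]
 [ 0.49722186 -0.12073107]
 [ 0.51340497 -0.01627816]
 [ 0.501703   -0.01446515]]
plate 228 157 10 8 ((0.5989747047424316, 0.045151546597480774), (0.025396842509508133, 0.0324166975915432), 0.7365823984146118) [[0.5860689  0.06119531]
 [0.5864857  0.02878129]
 [0.6118805  0.02910778]
 [0.6114637  0.0615218 ]]
plate 174 130 150 93 ((0.5565290451049805, -0.01634848117828369), (0.505961537361145, 0.28374239802360535), 81.6849365234375) [[ 0.37956405 -0.24615297]
 [ 0.66032374 -0.28718677]
 [ 0.73349404  0.213456  ]
 [ 0.45273435  0.2544898 ]]
```

View pics/z.png

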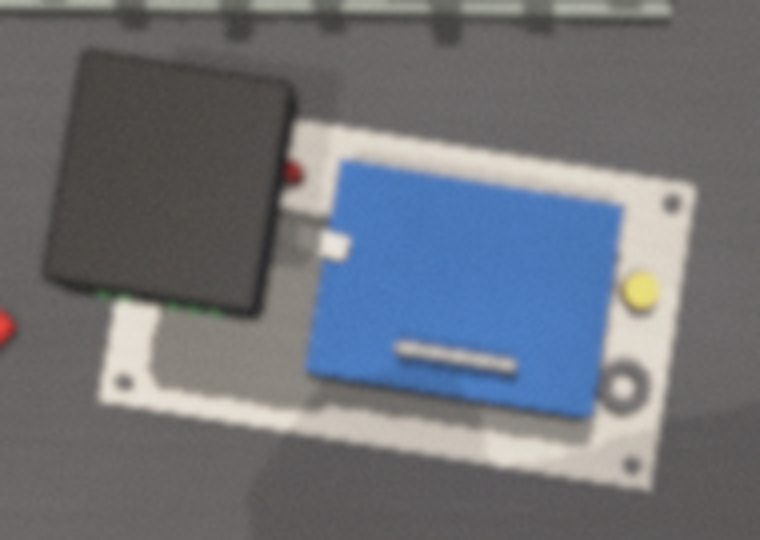

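View pics/zs.png

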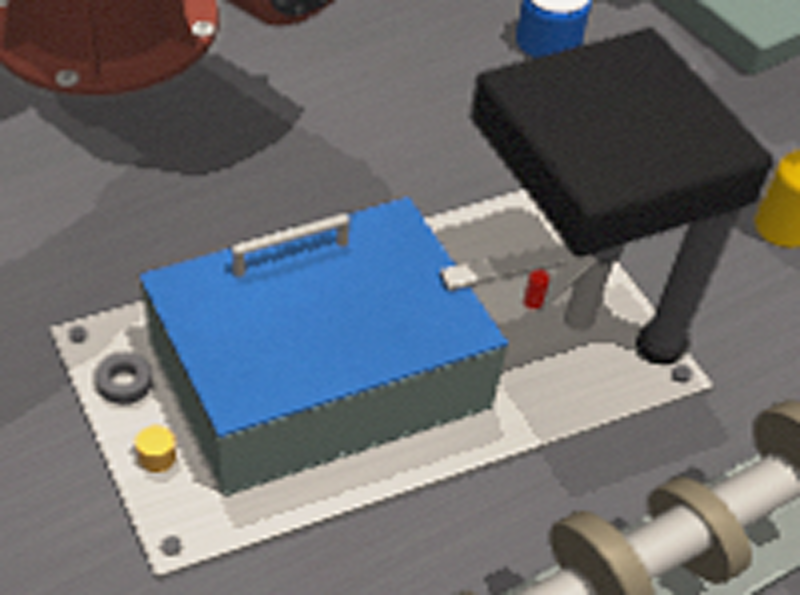

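```bash
cat >> h.py <<'E'
YAW=np.radians(-8.4); O=np.array([.547,-.0707,0])
F=R.from_euler('z',YAW).as_matrix()
def f2w(p): return O+F@np.asarray(p,float)
def w2f(p): return (np.asarray(p)-O)@F
def pose(s=None):
    s=s or readout.get_state();q=s['orientation']
    return s['eef_pos'],R.from_quat([q[1],q[2],q[3],q[0]])
def goto(Pf,yf,xf,s=None):
    """target grasp-point (fixture mm), tool y dir, tool x dir in fixture -> shift & turn in tool axes"""
    p,r=pose(s); y=np.array(yf,float);y/=np.linalg.norm(y);x=np.array(xf,float);x-=y*(x@y);x/=np.linalg.norm(x)
    M=F@np.c_[x,y,np.cross(x,y)]
    tcp=f2w(np.array(Pf)/1e3)+M[:,1]*.0187
    print('shift',np.round(r.inv().apply(tcp-p),4),'turn',np.round((r.inv()*R.from_matrix(M)).as_rotvec(degrees=True),2),'tcp',np.round(tcp,3))
def knob(t): return np.array([30+90*np.sin(np.pi/6-t),235-90*np.cos(np.pi/6-t),161])
E
python3 - <<'E'
from h import *
p,r=pose(); print('axes in fixture',np.round(F.T@r.as_matrix(),2)); print(w2f(p))
im=cv2.imread('pics/scene0.png'); h=cv2.cvtColor(im,cv2.COLOR_BGR2HSV)
m=cv2.inRange(h,(0,150,60),(8,255,255))|cv2.inRange(h,(172,150,60),(180,255,255))
m[:, :290]=0;m[:,340:]=0;m[:190]=0;m[235:]=0
print('red scene',cv2.moments(m,True)['m10']/m.astype(bool).sum(),cv2.moments(m,True)['m01']/m.astype(bool).sum())
for t in [0,.05,.1,.15]:
    print(t,proj('scene',f2w(knob(t)/1e3)),proj('top',f2w(knob(t)/1e3)))
# consistency checks with lid corner & handle
for P in [[-90,120,129],[90,120,129],[90,-120,129],[-90,-120,129],[-60,45,169],[-60,-45,169],[-140,305,12],[-140,-195,12],[140,-195,12]]:
    print(P,proj('scene',f2w(np.array(P)/1e3)),proj('top',f2w(np.array(P)/1e3)))
E
```

```text
axes in fixture [[ 0.56 -0.    0.83]
 [-0.83  0.    0.56]
 [-0.   -1.    0.  ]]
[-0.21752714 -0.50816234  0.23070361]
red scene 313.7391304347826 212.19565217391303
0 [[316.20795887 213.94640807]] [[221.94333425 140.05852705]]
0.05 [[314.9722275  213.19229121]] [[222.40328226 141.35991789]]
0.1 [[313.78117875 212.39424542]] [[222.79697936 142.68308203]]
0.15 [[312.63792145 211.5546934 ]] [[223.1234083  144.02474836]]
[-90, 120, 129] [[281.47353935 185.52047181]] [[225.60807098 192.80849717]]
[90, 120, 129] [[306.60132788 227.37092311]] [[234.3854209  139.25530173]]
[90, -120, 129] [[233.9704676  254.21787979]] [[305.84737716 150.69825608]]
[-90, -120, 129] [[213.83214082 208.01653562]] [[297.73679837 204.29515502]]
[-60, 45, 169] [[265.03519543 191.47351729]] [[249.63522829 186.51682658]]
[-60, -45, 169] [[238.68017332 200.24850145]] [[277.50655163 190.95988415]]
[-140, 305, 12] [[317.68574705 180.81457168]] [[174.09352293 200.32798445]]
[-140, -195, 12] [[191.51890353 223.46761431]] [[312.23185205 222.29250066]]
[140, -195, 12] [[218.46275401 294.34906848]] [[323.58760917 145.77644479]]
```

The predictions match both views to 1–2 px. The red knob at scene (313.7, 212.2) gives a latch angle of about 0.10. Next is a tilted pre-approach pose, taken as a rise first and then a traverse.

```bash
python3 - <<'E'
from h import *
k=knob(.1);k[2]=168;print(k)
t=np.radians(40);d=np.array([0,np.sin(t),-np.cos(t)])
print(np.round(k-150*d))
goto(k-160*d,d,[-1,0,0])
E
python3 -m pendant '[[0,-0.04,0,0,0,0],[0,-0.08,0,0,0,0],[0,-0.12,0,0,0,0],[0,-0.15,0,0,0,0]]' 0.04 30
```

```text
[ 66.99394269 152.95459669 168.        ]
[ 67.  57. 283.]
shift [-0.3154 -0.0451  0.5538] turn [-22.84 117.86  42.85] tcp [ 0.622 -0.019  0.276]
time: 0.48
eef_pos: [0.2576, -0.5416, 0.3845]
orientation: [-0.597, 0.598, -0.377, 0.378]
wrist_force: [0.2, -0.8, 0.3]
opening: 0.472
```

```bash
python3 -m pendant '[[-0.016,0,0.028,-1.1,5.9,2.1],[-0.032,0,0.055,-2.3,11.8,4.3],[-0.047,0,0.083,-3.4,17.7,6.4],[-0.063,0,0.111,-4.6,23.6,8.6],[-0.079,0,0.138,-5.7,29.5,10.7],[-0.095,0,0.166,-6.9,35.4,12.9],[-0.11,0,0.194,-8,41.2,15],[-0.126,0,0.222,-9.1,47.1,17.1],[-0.142,0,0.249,-10.3,53,19.3],[-0.158,0,0.277,-11.4,58.9,21.4],[-0.174,0,0.305,-12.6,64.8,23.6],[-0.189,0,0.332,-13.7,70.7,25.7]]'
python3 - <<'E'
from h import *
print(readout.get_state()['joint_pos'])
k=knob(.1);k[2]=168
t=np.radians(40);d=np.array([0,np.sin(t),-np.cos(t)])
goto(k-160*d,d,[-1,0,0])
E
```

```text
time: 1.48
eef_pos: [0.4693, -0.2184, 0.3415]
orientation: [0.272, -0.234, 0.794, -0.491]
wrist_force: [0.1, 0.2, 0.7]
opening: 0.465
[-0.81426634  0.32529902  0.47944259  2.11051677  0.20508503  3.10775525]
shift [-0.2279  0.1245 -0.0047] turn [-11.71  47.6   15.95] tcp [ 0.622 -0.019  0.276]
```

J6 went the wrong way, to near its limit at 3.1, and J4 saturated. I'll straighten the tool, roll it back the other way and then lean.

```bash
python3 - <<'E'
from h import *
p,r=pose(); print(w2f(p),np.round(F.T@r.as_matrix(),2))
y=r.as_matrix()[:,1]; c=np.cross(y,[0,0,-1]);a=np.arcsin(np.linalg.norm(c))
q=R.from_rotvec(c/np.linalg.norm(c)*a)
# down, then roll -70 about tool y ; plus lift to z=.36
for roll in (0,-30,-70):
    r2=q*r*R.from_rotvec([0,roll,0],degrees=True)
    print(roll,np.round((r.inv()*r2).as_rotvec(degrees=True),1))
print(np.round(r.inv().apply([0,0,.04]),4))
E
```

```text
[-0.05531236 -0.15745872  0.34153595] [[-0.64 -0.16  0.75]
 [-0.74  0.39 -0.55]
 [-0.2  -0.91 -0.37]]
0 [ 21.9  -0.  -11.9]
-30 [ 18.2 -29.5 -17.3]
-70 [ 11.8 -68.8 -23.7]
[-0.0081 -0.0363 -0.0148]
```

```bash
python3 -m pendant '[[-0.002,-0.009,-0.004,5.5,0,-3],[-0.004,-0.018,-0.007,11,0,-6],[-0.006,-0.027,-0.011,16.5,0,-9],[-0.008,-0.036,-0.015,21.9,0,-11.9],[-0.008,-0.036,-0.015,21,-7,-13.3],[-0.008,-0.036,-0.015,20.2,-14,-14.7],[-0.008,-0.036,-0.015,19.3,-22,-16],[-0.008,-0.036,-0.015,18.2,-29.5,-17.3],[-0.008,-0.036,-0.015,17.3,-36,-18.4],[-0.008,-0.036,-0.015,16.4,-42.5,-19.5],[-0.008,-0.036,-0.015,15.5,-49,-20.5],[-0.008,-0.036,-0.015,14.5,-55.5,-21.5]]'
python3 - <<'E'
from h import *
p,r=pose(); print(w2f(p),np.round(F.T@r.as_matrix(),2))
print(readout.get_state()['joint_pos'])
k=knob(.1);k[2]=168
t=np.radians(40);d=np.array([0,np.sin(t),-np.cos(t)])
goto(k-160*d,d,[-1,0,0])
E
```

```text
time: 2.48
eef_pos: [0.4681, -0.2198, 0.3818]
orientation: [0.543, -0.54, 0.452, -0.457]
wrist_force: [0.0, -0.5, 0.4]
opening: 0.465
[-0.05625177 -0.15904442  0.38182715] [[ 0.31  0.01  0.95]
 [-0.95  0.    0.31]
 [ 0.   -1.    0.01]]
[-0.69507413 -0.06212839  0.20859289  1.83490643  0.00454616  2.27304713]
shift [-0.1714  0.1067  0.1858] turn [-27.56 103.48  37.3 ] tcp [ 0.622 -0.019  0.276]
```

```bash
python3 -m pendant '[[-0.01,0,0.01,0,-7,0],[-0.02,0,0.02,0,-14,0],[-0.03,0,0.03,0,-21,0],[-0.04,0,0.04,0,-28,0],[-0.05,0,0.05,0,-35,0],[-0.06,0,0.06,0,-42,0],[-0.07,0,0.07,0,-49,0],[-0.08,0,0.08,0,-56,0],[-0.09,0,0.09,0,-63,0],[-0.1,0,0.1,0,-70,0],[-0.11,0,0.11,0,-77,0],[-0.12,0,0.12,0,-84,0]]'
python3 -m pendant '[[0,0,0,0,-7,0],[0,0,0,0,-14,0],[0,0,0,0,-21,0],[0,0,0,0,-28,0],[0,0,0,0,-35,0],[0,0,0,0,-42,0],[0,0,0,0,-49,0],[0,0,0,0,-56,0],[0,0,0,0,-63,0],[0,0,0,0,-70,0],[0,0,0,0,-77,0],[0,0,0,0,-84,0]]'
python3 - <<'E'
from h import *
p,r=pose(); print(w2f(p),np.round(F.T@r.as_matrix(),2))
print(readout.get_state()['joint_pos'])
k=knob(.1);k[2]=168
t=np.radians(40);d=np.array([0,np.sin(t),-np.cos(t)])
goto(k-160*d,d,[-1,0,0])
E
```

```text
time: 3.48
eef_pos: [0.5668, -0.081, 0.3824]
orientation: [-0.706, 0.707, 0.027, -0.022]
wrist_force: [0.0, -0.7, 0.1]
opening: 0.471
time: 4.48
eef_pos: [0.5664, -0.0816, 0.3824]
orientation: [-0.507, 0.511, 0.493, -0.489]
wrist_force: [0.1, -0.4, 0.2]
opening: 0.465
[ 0.02081958 -0.0079203   0.38239934] [[-0.11  0.01 -0.99]
 [ 0.99  0.   -0.11]
 [-0.   -1.   -0.01]]
[-0.37256964  0.10809967  0.38246867  1.83770809  0.00200914 -0.33655205]
shift [ 0.0646  0.1065 -0.0528] turn [-32.19 -79.83 -29.43] tcp [ 0.622 -0.019  0.276]
```

```bash
python3 -m pendant '[[0.005,0.005,-0.004,-2.4,-6,-2.2],[0.01,0.01,-0.008,-4.8,-12,-4.4],[0.015,0.015,-0.012,-7.2,-18,-6.6],[0.02,0.02,-0.016,-9.7,-23.9,-8.8],[0.025,0.03,-0.02,-12.1,-29.9,-11],[0.03,0.04,-0.025,-14.5,-35.9,-13.2],[0.035,0.05,-0.03,-16.9,-41.9,-15.5],[0.04,0.06,-0.035,-19.3,-47.9,-17.7],[0.045,0.07,-0.04,-21.7,-53.9,-19.9],[0.05,0.08,-0.045,-24.1,-59.9,-22.1],[0.056,0.09,-0.05,-26.5,-65.8,-24.3],[0.06,0.1,-0.0528,-28.9,-71.8,-26.5]]'
python3 - <<'E'
from h import *
p,r=pose(); print(w2f(p),np.round(F.T@r.as_matrix(),2))
print(readout.get_state()['joint_pos'])
k=knob(.1);k[2]=168
t=np.radians(40);d=np.array([0,np.sin(t),-np.cos(t)])
goto(k-160*d,d,[-1,0,0])
E
```

```text
time: 5.48
eef_pos: [0.6228, -0.0237, 0.2827]
orientation: [-0.084, 0.119, 0.886, -0.441]
wrist_force: [0.2, 0.8, 0.1]
opening: 0.47
[0.06808224 0.05755498 0.28265434] [[-0.99  0.05 -0.14]
 [ 0.14  0.6  -0.79]
 [ 0.04 -0.8  -0.6 ]]
[-0.54444988  0.24311278  0.22817256  1.78274991  0.60568617 -1.88172249]
shift [0.0014 0.0078 0.0004] turn [-3.12 -8.02 -3.1 ] tcp [ 0.622 -0.019  0.276]
```

```bash
python3 -m pendant '[[0.0007,0.004,0,-1.6,-4,-1.5],[0.0014,0.0078,0.0004,-3.1,-8,-3.1],[0.0014,0.0078,0.0004,-3.1,-8,-3.1]]'
python3 - <<'E'
from h import *
s,w=grab('wrist','w1')
_,t=grab('top','t1'); _,sc=grab('scene','s1')
cv2.imwrite('pics/c1.png',np.hstack([cv2.resize(w,(400,300)),cv2.resize(sc[80:310,130:437],(400,300))]))
p,r=pose(); print(w2f(p),np.round(F.T@r.as_matrix(),2))
k=knob(.1);print(proj('wrist',f2w(k/1e3),s), proj('wrist',f2w(np.array([k[0],k[1],180])/1e3),s))
h=cv2.cvtColor(w,cv2.COLOR_BGR2HSV)
m=cv2.inRange(h,(0,150,60),(8,255,255))|cv2.inRange(h,(172,150,60),(180,255,255))
cs,_=cv2.findContours(m,cv2.RETR_EXTERNAL,cv2.CHAIN_APPROX_NONE)
for c in cs:
    if cv2.contourArea(c)>60: print(cv2.boundingRect(c),cv2.minAreaRect(c))
k[2]=168
t=np.radians(40);d=np.array([0,np.sin(t),-np.cos(t)])
goto(k,d,[-1,0,0])
E
```

```text
time: 5.73
eef_pos: [0.6218, -0.0196, 0.2739]
orientation: [-0.034, 0.066, 0.904, -0.421]
wrist_force: [-0.3, 0.4, -1.2]
opening: 0.468
[0.06703374 0.06174346 0.2768245 ] [[-1.    0.   -0.01]
 [ 0.01  0.64 -0.77]
 [ 0.   -0.77 -0.64]]
[[252.68812134 174.33120889]] [[252.71292131 189.43557496]]
(320, 180, 37, 23) ((337.800048828125, 191.4000244140625), (38.460365295410156, 11.62755298614502), 26.56505012512207)
(247, 153, 14, 39) ((253.5, 172.0), (38.0, 13.0), 90.0)
shift [ 0.0003  0.1607 -0.0005] turn [-0.2  -0.44 -0.1 ] tcp [0.637 0.083 0.154]
```

View pics/c1.png

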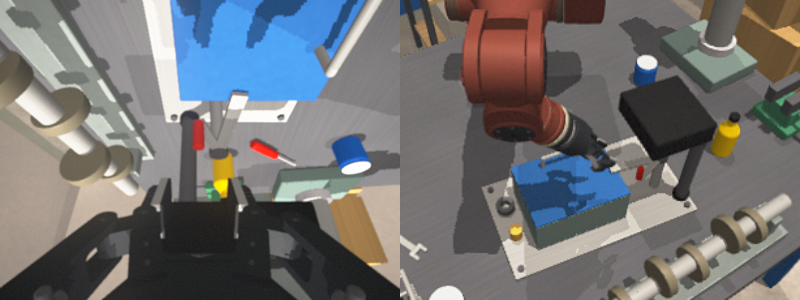

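The wrist camera sees the knob centred at (253.5,172); I predicted (252.7,174.3). The jaws are aligned to straddle it, so I advance.

```bash
python3 -m pendant '[[0,0.025,0,0,0,0],[0,0.05,0,0,0,0],[0,0.075,0,0,0,0],[0,0.1,0,0,0,0],[0,0.12,0,0,0,0],[0,0.14,0,0,0,0],[0,0.15,0,0,0,0],[0,0.159,0,0,0,0],[0,0.159,0,0,0,0]]'
python3 - <<'E'
from h import *
s,w=grab('wrist','w2')
_,sc=grab('scene','s2')
cv2.imwrite('pics/c2.png',np.hstack([cv2.resize(w,(400,300)),cv2.resize(sc[130:280,230:430],(400,300))]))
p,r=pose(); print(w2f(p))
for t in (.3,.5,.7,.9,1.1,1.2):
    print(t,np.round(knob(t)-knob(.1),1))
print(np.round(r.inv().apply(F@[-.01,0,0]),4),np.round(r.inv().apply(F@[0,.01,0]),4))
E
```

```text
time: 6.63
eef_pos: [0.6369, 0.0823, 0.1542]
orientation: [-0.034, 0.068, 0.903, -0.423]
wrist_force: [-0.6, -0.2, -0.2]
opening: 0.468
[0.06738339 0.16335939 0.15554619]
0.3 [-17.   -5.7   0. ]
0.5 [-34.9  -7.9   0. ]
0.7 [-52.8  -6.6   0. ]
0.9 [-70.1  -1.7   0. ]
1.1 [-86.    6.6   0. ]
1.2 [-93.3  11.9   0. ]
[ 0.01   -0.      0.0001] [ 0.0001  0.0064 -0.0077]
```

View pics/c2.png

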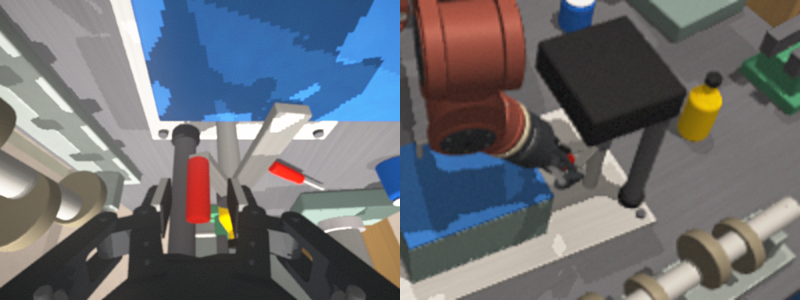

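The knob sits between the jaws. I'll drag it along its arc.

```bash
python3 -m pendant '[[0.01,0,0,0,0,0],[0.02,-0.002,0.002,0,0,0],[0.03,-0.004,0.0045,0,0,0],[0.04,-0.0045,0.0055,0,0,0],[0.05,-0.005,0.006,0,0,0],[0.06,-0.0045,0.0055,0,0,0],[0.07,-0.004,0.0045,0,0,0],[0.08,-0.001,0.002,0,0,0],[0.09,0.002,-0.002,0,0,0],[0.1,0.0045,-0.0055,0,0,0],[0.1,0.0045,-0.0055,0,0,0]]'
python3 - <<'E'
from h import *
s,w=grab('wrist','w3')
_,sc=grab('scene','s3')
cv2.imwrite('pics/c3.png',np.hstack([cv2.resize(w,(400,300)),cv2.resize(sc[130:280,230:430],(400,300))]))
p,r=pose(); print(w2f(p))
h=cv2.cvtColor(w,cv2.COLOR_BGR2HSV)
m=cv2.inRange(h,(0,150,60),(8,255,255))|cv2.inRange(h,(172,150,60),(180,255,255))
cs,_=cv2.findContours(m,cv2.RETR_EXTERNAL,cv2.CHAIN_APPROX_NONE)
for c in cs:
    if cv2.contourArea(c)>60: print(cv2.boundingRect(c),cv2.minAreaRect(c))
for t in (.8,.9,1,1.1,1.2): print(t,proj('wrist',f2w(knob(t)/1e3),s))
E
```

```text
time: 7.65
eef_pos: [0.5392, 0.1033, 0.1563]
orientation: [-0.033, 0.069, 0.903, -0.423]
wrist_force: [0.5, 0.2, 0.9]
opening: 0.463
[-0.03215728  0.1705824   0.15588788]
(281, 204, 24, 11) ((292.5, 209.0), (10.0, 23.0), 90.0)
(216, 202, 33, 81) ((232.17337036132812, 242.0587158203125), (30.227008819580078, 80.54692077636719), 2.0095536708831787)
0.8 [[173.0162976  234.19382366]]
0.9 [[191.52177315 236.50672753]]
1 [[209.00584305 239.38157128]]
1.1 [[225.10978928 242.71434268]]
1.2 [[239.56649899 246.39523274]]
```

View pics/c3.png

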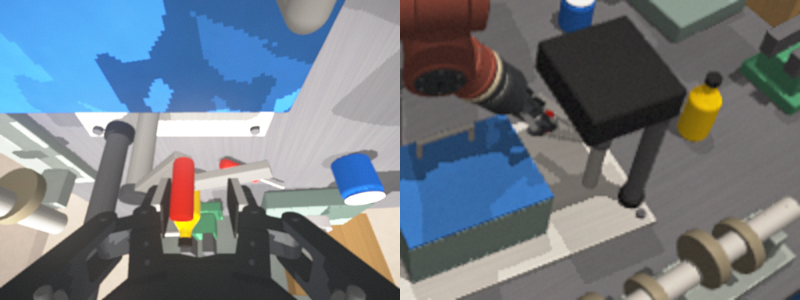

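Latch reads about 1.14, well clear. I'll back off the knob and retreat, then stand over the handle.

```bash
python3 -m pendant '[[-0.005,-0.005,0,0,0,0],[-0.006,-0.03,0,0,0,0],[-0.006,-0.06,0,0,0,0],[-0.006,-0.09,0,0,0,0],[-0.006,-0.12,0,0,0,0],[-0.006,-0.15,0,0,0,0],[-0.006,-0.15,0,0,0,0]]'
python3 - <<'E'
from h import *
p,r=pose(); print(w2f(p))
goto([-60,0,250],[0,0,-1],[-1,0,0])
s,w=grab('wrist','w4')
h=cv2.cvtColor(w,cv2.COLOR_BGR2HSV)
m=cv2.inRange(h,(0,150,60),(8,255,255))|cv2.inRange(h,(172,150,60),(180,255,255))
cs,_=cv2.findContours(m,cv2.RETR_EXTERNAL,cv2.CHAIN_APPROX_NONE)
for c in cs:
    if cv2.contourArea(c)>60: print(cv2.boundingRect(c),cv2.minAreaRect(c))
for t in (.9,1,1.1,1.2): print(t,proj('wrist',f2w(knob(t)/1e3),s))
E
```

```text
time: 8.33
eef_pos: [0.5329, 0.0034, 0.2743]
orientation: [-0.032, 0.07, 0.903, -0.424]
wrist_force: [0.2, -0.6, 0.4]
opening: 0.47
[-0.02475587  0.07122946  0.27426376]
shift [ 0.0348 -0.0127  0.0824] turn [39.72 -0.38 -0.29] tcp [ 0.488 -0.062  0.231]
(280, 181, 39, 21) ((298.6082458496094, 190.38145446777344), (40.004638671875, 11.168808937072754), 23.96249008178711)
(246, 156, 14, 37) ((252.5, 174.0), (36.0, 13.0), 90.0)
0.9 [[233.29108717 168.26331831]]
1 [[241.42034601 170.40964019]]
1.1 [[249.00799582 172.96221743]]
1.2 [[255.94954221 175.86393334]]
```

Latch is confirmed at about 1.14 after release. Now over the handle.

```bash
python3 -m pendant '[[0.005,-0.002,0.013,6.6,0,0],[0.011,-0.004,0.027,13.2,-0.1,0],[0.017,-0.006,0.041,19.8,-0.2,0],[0.023,-0.008,0.055,26.5,-0.2,-0.2],[0.029,-0.01,0.069,33,-0.3,-0.2],[0.0348,-0.0127,0.0824,39.7,-0.4,-0.3],[0.0348,-0.0127,0.0824,39.7,-0.4,-0.3],[0.0348,-0.0127,0.0824,39.7,-0.4,-0.3]]'
python3 - <<'E'
from h import *
s,w=grab('wrist','w5')
p,r=pose(); print(w2f(p),np.round(F.T@r.as_matrix(),3),s['joint_pos'])
for P in [[-60,45,164],[-60,-45,164],[-60,0,164],[-90,0,129],[-90,120,129],[-90,-120,129]]: print(P,proj('wrist',f2w(np.array(P)/1e3),s))
goto([-60,0,164],[0,0,-1],[-1,0,0])
E
```

```text
time: 9.05
eef_pos: [0.4861, -0.0561, 0.2267]
orientation: [-0.052, 0.048, 0.708, -0.703]
wrist_force: [0.1, 0.2, 0.2]
opening: 0.467
[-0.06213264  0.00490487  0.22680972] [[-1.    -0.006  0.005]
 [-0.005  0.006 -1.   ]
 [ 0.006 -1.    -0.006]] [-0.38576086 -0.22774527 -0.23054599  1.57476241  0.00428303 -1.81578465]
[-60, 45, 164] [[249.63870892 247.46427733]]
[-60, -45, 164] [[249.67883997 137.15636053]]
[-60, 0, 164] [[249.65502959 195.78842269]]
[-90, 0, 129] [[283.69615926 183.09134089]]
[-90, 120, 129] [[279.2949761  295.24902598]]
[-90, -120, 129] [[289.3976973   33.18009083]]
shift [-0.0026  0.0815  0.0054] turn [0.36 0.27 0.32] tcp [ 0.488 -0.062  0.145]
```

View pics/w5.png

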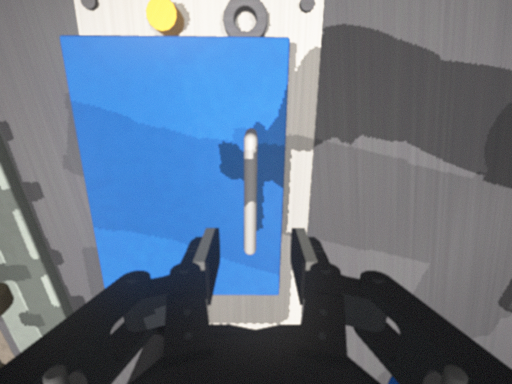

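The bar lies at column 250, rows 132–253, as predicted. I'll descend and grip it.

```bash
python3 -m pendant '[[-0.001,0.02,0.002,0,0,0],[-0.002,0.04,0.004,0.2,0.1,0.1],[-0.0026,0.06,0.0054,0.3,0.3,0.3],[-0.0026,0.075,0.0054,0.3,0.3,0.3],[-0.0026,0.0815,0.0054,0.3,0.3,0.3],[-0.0026,0.0815,0.0054,0.3,0.3,0.3]]'
python3 -m pendant '[[0,0,0,0,0,0],[0,0,0,0,0,0],[0,0,0,0,0,0],[0,0,0,0,0,0],[0,0,0,0,0,0]]' 0 30
python3 - <<'E'
from h import *
s,w=grab('wrist','w6')
p,r=pose(s); print(w2f(p),s['wrist_force'],s['opening'])
print(np.round(r.inv().apply(F@[1,0,0]),3),np.round(r.inv().apply(F@[0,0,1]),3))
for t in np.arange(0,1.41,.1):
    a=np.arctan2(43,-150)-t; q=np.hypot(43,150)*np.array([np.cos(a),np.sin(a)])-[-150,43]
    print(round(t,2),np.round(q,1))
E
```

```text
time: 9.6
eef_pos: [0.4867, -0.0632, 0.1439]
orientation: [-0.054, 0.052, 0.705, -0.705]
wrist_force: [-0.1, -0.6, 0.7]
opening: 0.466
time: 10.02
eef_pos: [0.4885, -0.0636, 0.1469]
orientation: [0.051, -0.053, -0.704, 0.706]
wrist_force: [4.5, -1.6, 3.8]
opening: 0.102
[-0.05891439 -0.00154292  0.14688203] [ 4.53248009 -1.61753934  3.8392661 ] 0.10228993880316833
[-1.     0.003 -0.002] [-0.003 -1.     0.003]
0.0 [ 0. -0.]
0.1 [ 5.  14.8]
0.2 [11.5 28.9]
0.3 [19.4 42.4]
0.4 [28.6 55. ]
0.5 [39.  66.6]
0.6 [50.5 77.2]
0.7 [63.  86.5]
0.8 [76.3 94.6]
0.9 [ 90.4 101.2]
1.0 [105.1 106.5]
1.1 [120.3 110.2]
1.2 [135.7 112.4]
1.3 [151.3 113. ]
1.4 [166.9 112.1]
```

View pics/w6.png

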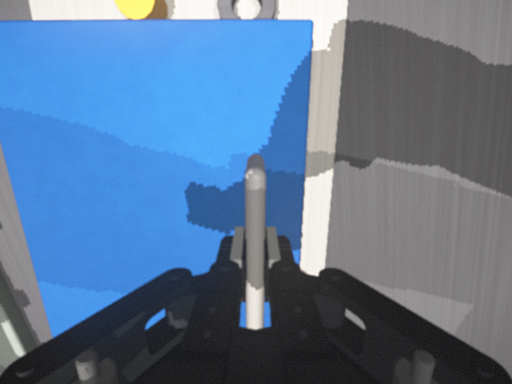

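The bar is gripped. I'll raise it along the hinge arc.

```bash
python3 -m pendant '[[-0.0023,-0.0074,0,0,0,0],[-0.005,-0.0148,0,0,0,0],[-0.008,-0.022,0,0,0,0],[-0.0115,-0.0289,0,0,0,0],[-0.0154,-0.0358,0,0,0,0],[-0.0194,-0.0424,0,0,0,0],[-0.0239,-0.0489,0,0,0,0],[-0.0286,-0.055,0,0,0,0],[-0.0337,-0.061,0,0,0,0],[-0.039,-0.0666,0,0,0,0],[-0.0446,-0.072,0,0,0,0],[-0.0505,-0.0772,0,0,0,0]]'
python3 - <<'E'
from h import *
s,w=grab('scene','s7')
p,r=pose(s); print(w2f(p),s['wrist_force'],s['opening'])
cv2.imwrite('pics/c7.png',cv2.resize(w[60:310,130:437],(737,600)))
E
```

```text
time: 11.07
eef_pos: [0.535, -0.0706, 0.2236]
orientation: [0.055, -0.051, -0.704, 0.706]
wrist_force: [-16.3, -4.1, 7.1]
opening: 0.102
[-0.01185953 -0.00164149  0.22359086] [-16.28325508  -4.07280386   7.06336843] 0.10186637839977004
```

View pics/c7.png

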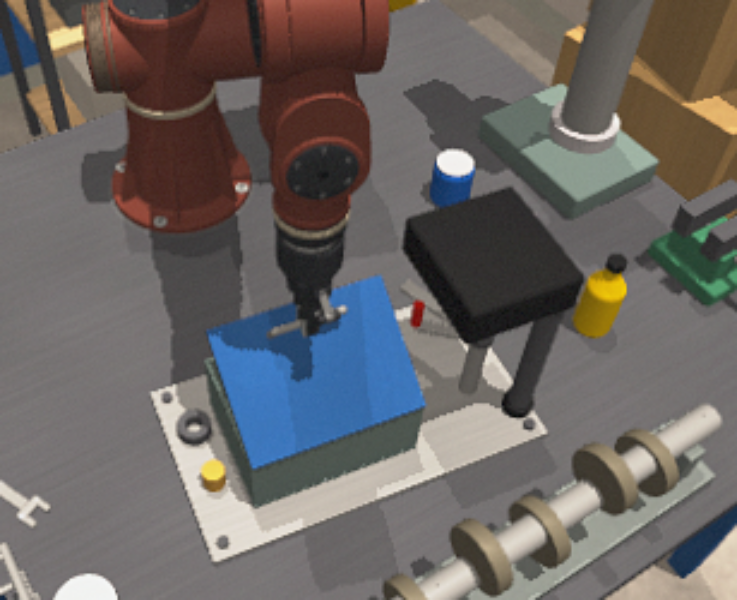

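```bash
python3 -m pendant '[[-0.0062,-0.0047,0,0,0,0],[-0.0125,-0.0093,0,0,0,0],[-0.0191,-0.0134,0,0,0,0],[-0.0258,-0.0174,0,0,0,0],[-0.0328,-0.0207,0,0,0,0],[-0.0399,-0.024,0,0,0,0],[-0.0472,-0.0267,0,0,0,0],[-0.0546,-0.0293,0,0,0,0],[-0.0622,-0.0312,0,0,0,0],[-0.0698,-0.033,0,0,0,0]]'
python3 - <<'E'
from h import *
s,w=grab('scene','s8')
p,r=pose(s); print(w2f(p),s['wrist_force'],s['opening'],s['joint_pos'])
cv2.imwrite('pics/c8.png',cv2.resize(w[60:310,130:437],(737,600)))
E
```

```text
time: 11.95
eef_pos: [0.6059, -0.0812, 0.258]
orientation: [0.053, -0.052, -0.704, 0.707]
wrist_force: [-7.6, -3.8, 8.6]
opening: 0.097
[ 0.05977661 -0.00178238  0.25802767] [-7.64952486 -3.75852316  8.64936473] 0.09707525119624429 [-0.34472267  0.14750704  0.19263021  1.61539109 -0.00419399 -1.76673595]
```

View pics/c8.png

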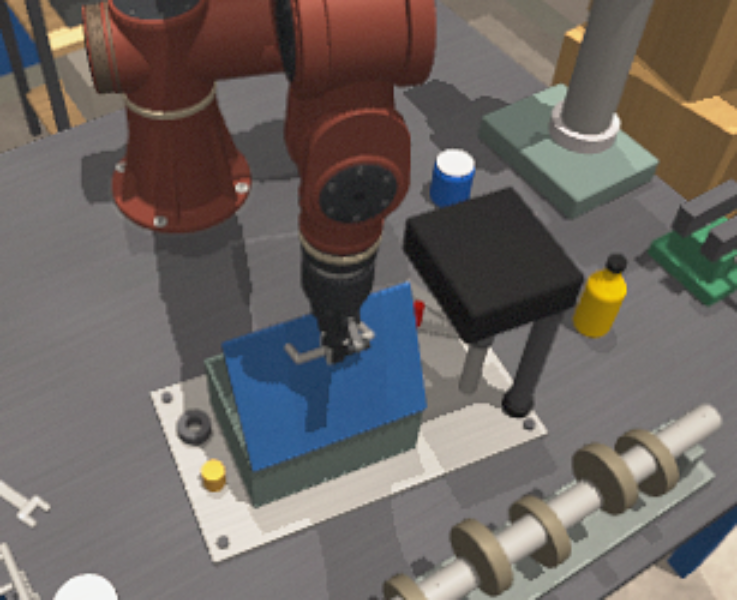

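```bash
python3 -m pendant '[[-0.0077,-0.0012,0,0,0,0],[-0.0154,-0.0022,0,0,0,0],[-0.0232,-0.0026,0,0,0,0],[-0.031,-0.0028,0,0,0,0],[-0.0355,-0.0028,0,0,0,0],[-0.04,-0.0025,0,0,0,0],[-0.04,-0.0025,0,0,0,0],[-0.04,-0.0025,0,0,0,0]]'
python3 - <<'E'
from h import *
s,w=grab('scene','s9'); _,w2=grab('wrist','w9')
p,r=pose(s); print(w2f(p),s['wrist_force'],s['opening'])
cv2.imwrite('pics/c9.png',np.hstack([cv2.resize(w[130:280,200:400],(400,300)),cv2.resize(w2,(400,300))]))
E
```

```text
time: 12.67
eef_pos: [0.6463, -0.0873, 0.2597]
orientation: [0.052, -0.053, -0.704, 0.707]
wrist_force: [-0.2, -5.3, 3.7]
opening: 0.099
[ 0.10063805 -0.00194657  0.25968588] [-0.21133633 -5.29046229  3.73222575] 0.09875967204896453
```

View pics/c9.png

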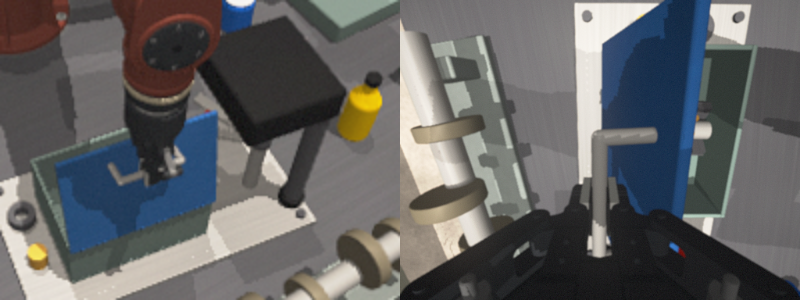

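Lid is at about 1.35 rad. I'll release with a small opening and withdraw straight up.

```bash
python3 -m pendant '[[0,0,0,0,0,0],[0,0,0,0,0,0],[0,0,0,0,0,0],[0,0,0,0,0,0]]' 0.022
python3 -m pendant '[[0,-0.01,0,0,0,0],[0,-0.025,0,0,0,0],[0,-0.045,0,0,0,0],[0,-0.07,0,0,0,0],[0,-0.1,0,0,0,0],[0,-0.13,0,0,0,0],[0,-0.14,0,0,0,0]]'
python3 - <<'E'
from h import *
s,w=grab('scene','s10'); _,w2=grab('wrist','w10')
p,r=pose(s); print(w2f(p),s['wrist_force'],s['opening'],s['joint_pos'])
cv2.imwrite('pics/c10.png',np.hstack([cv2.resize(w[100:280,190:400],(400,300)),cv2.resize(w2,(400,300))]))
goto([-30,0,240],[0,0,-1],[0,1,0])
goto([-30,0,240],[0,0,-1],[0,-1,0])
E
```

```text
time: 13.1
eef_pos: [0.6459, -0.0862, 0.2582]
orientation: [0.052, -0.052, -0.704, 0.706]
wrist_force: [-0.6, 0.2, -0.9]
opening: 0.258
time: 13.68
eef_pos: [0.6459, -0.0861, 0.4038]
orientation: [0.051, -0.054, -0.704, 0.707]
wrist_force: [-0.1, 0.1, 0.1]
opening: 0.26
[ 0.10006513 -0.00080334  0.40381522] [-0.11315587  0.055281    0.10661608] 0.26027903547209214 [-0.33166325  0.42779982  0.80039513  1.93736807 -0.00234922 -1.75415209]
shift [ 0.1316  0.1796 -0.0013] turn [ 6.00e-02  8.99e+01 -3.60e-01] tcp [ 0.517 -0.066  0.221]
shift [ 0.1316  0.1796 -0.0013] turn [-3.60e-01 -9.01e+01 -6.00e-02] tcp [ 0.517 -0.066  0.221]
```

View pics/c10.png

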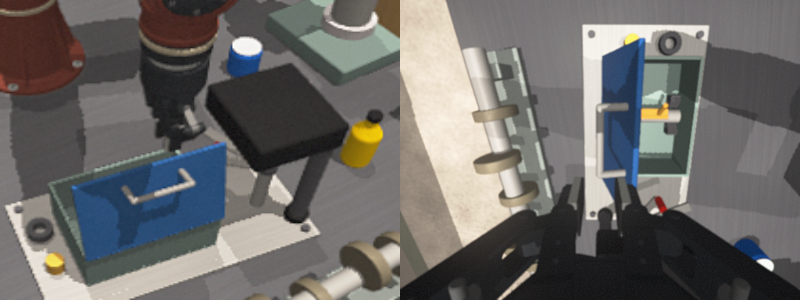

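The lid stands open and the case is clear. The orange flat and stud are visible inside. Now turn the jaws across the shaft and move over the stud, staying high.

```bash
python3 -m pendant '[[0.011,0,0,0,7,0],[0.022,0,0,0,14,0],[0.033,0,0,0,21,0],[0.044,0,0,0,28,0],[0.055,0,0,0,35,0],[0.066,0,0,0,42,0],[0.077,0,0,0,49,0],[0.09,0,0,0,56,0],[0.1,0,0,0,63,0],[0.11,0,0,0,70,0],[0.12,0,0,0,77,0],[0.1316,0.02,-0.0013,0,84,-0.3]]' 0.0854
python3 - <<'E'
from h import *
goto([-30,0,240],[0,0,-1],[0,1,0])
E
```

```text
time: 14.78
eef_pos: [0.5159, -0.0656, 0.3799]
orientation: [0.512, -0.512, -0.487, 0.487]
wrist_force: [0.0, 0.1, 1.0]
opening: 0.999
shift [-0.0006  0.1586 -0.0015] turn [-0.01  5.55 -0.01] tcp [ 0.517 -0.066  0.221]
```

```bash
python3 -m pendant '[[-0.0006,0.02,-0.0015,0,5.5,0],[-0.0006,0.05,-0.0015,0,5.5,0],[-0.0006,0.08,-0.0015,0,5.5,0],[-0.0006,0.08,-0.0015,0,5.5,0]]'
python3 - <<'E'
from h import *
s,w=grab('wrist','w11'); _,t=grab('top','t11')
p,r=pose(s); print(w2f(p),s['joint_pos'])
for a in (-.2,0,.2,.4,.6,.8):
    e=lambda d:np.array([-30,-d*np.sin(a),49.5+d*np.cos(a)])/1e3
    print(a,np.round(proj('wrist',[f2w(e(15)),f2w(e(41.5)),f2w(e(68))],s),0).tolist())
print(proj('wrist',[f2w(np.array(P)/1e3) for P in [[-90,-120,120],[-90,120,120],[90,120,120]]],s))
E
```

```text
time: 15.12
eef_pos: [0.5144, -0.0649, 0.2906]
orientation: [0.538, -0.529, -0.462, 0.466]
wrist_force: [-0.7, -0.1, -1.1]
opening: 1.001
[-0.03312429  0.00097269  0.29055751] [-3.78140867e-01 -1.03334159e-01 -2.08421665e-03  1.68636115e+00
 -3.55656641e-05 -2.38614025e-01]
-0.2 [[256.0, 166.0], [260.0, 170.0], [265.0, 175.0]]
0 [[253.0, 166.0], [253.0, 171.0], [253.0, 176.0]]
0.2 [[251.0, 166.0], [247.0, 170.0], [242.0, 175.0]]
0.4 [[249.0, 166.0], [241.0, 170.0], [231.0, 174.0]]
0.6 [[247.0, 166.0], [235.0, 169.0], [221.0, 173.0]]
0.8 [[246.0, 165.0], [230.0, 168.0], [214.0, 171.0]]
[[144.23554204 122.41313889]
 [362.61416373 123.97305511]
 [346.18470367 267.49421741]]
```

View pics/w11.png

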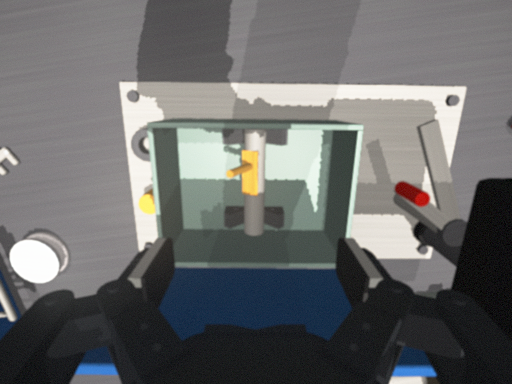

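The stud tip shows at (228,174), so the roll is about +0.45. I'll descend with open jaws centred on the shaft axis, then close them to bring the stud upright.

```bash
python3 - <<'E'
from h import *
goto([-30,1,95],[0,0,-1],[0,1,0])
w=cv2.imread('pics/w11.png'); cv2.imwrite('pics/z11.png',cv2.resize(w[110:280,130:380],None,fx=3,fy=3,interpolation=cv2.INTER_CUBIC))
E
```

```text
shift [ 2.000e-04  2.211e-01 -2.500e-03] turn [-0.35  0.41  0.08] tcp [ 0.517 -0.065  0.076]
```

View pics/z11.png

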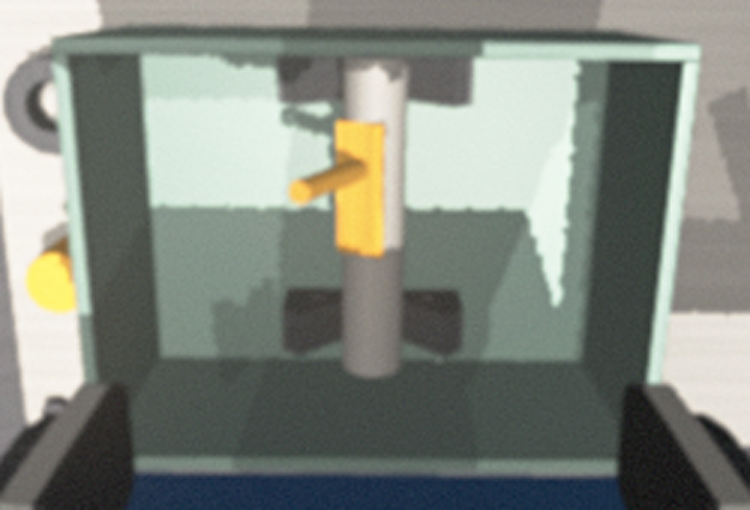

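```bash
python3 -m pendant '[[0.0005,0.025,-0.001,0,0,0],[0.001,0.05,-0.0025,-0.3,0.4,0],[0.0012,0.08,-0.0025,-0.3,0.4,0],[0.0012,0.11,-0.0025,-0.3,0.4,0],[0.0012,0.14,-0.0025,-0.3,0.4,0],[0.0012,0.17,-0.0025,-0.3,0.4,0],[0.0012,0.195,-0.0025,-0.3,0.4,0],[0.0012,0.215,-0.0025,-0.3,0.4,0],[0.0012,0.221,-0.0025,-0.3,0.4,0],[0.0012,0.221,-0.0025,-0.3,0.4,0],[0.0012,0.221,-0.0025,-0.3,0.4,0]]'
python3 - <<'E'
from h import *
s,w=grab('wrist','w12')
p,r=pose(s); print(w2f(p),s['joint_pos'],s['wrist_force'])
E
```

```text
time: 16.13
eef_pos: [0.5204, -0.0655, 0.0795]
orientation: [-0.534, 0.536, 0.463, -0.461]
wrist_force: [0.7, -0.2, -0.5]
opening: 1.002
[-0.02708443  0.00121965  0.0795459 ] [-3.75581996e-01 -1.03538637e-01 -3.86586874e-01  1.28386345e+00
  1.04084759e-03 -2.28965648e-01] [ 0.72029601 -0.23912381 -0.46455637]
```

View pics/w12.png

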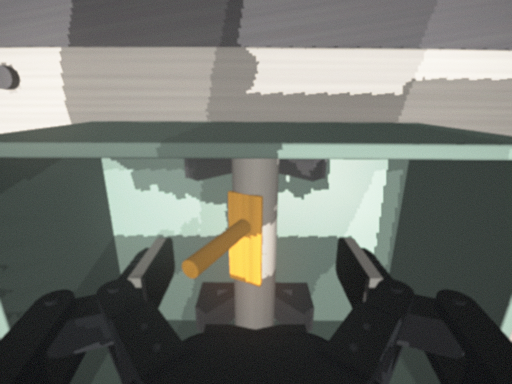

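The stud is between the jaws with the shaft centred at column 256. Closing gently.

```bash
python3 -m pendant '[[0,0,0,0,0,0],[0,0,0,0,0,0],[0,0,0,0,0,0],[0,0,0,0,0,0],[0,0,0,0,0,0],[0,0,0,0,0,0],[0,0,0,0,0,0],[0,0,0,0,0,0],[0,0,0,0,0,0],[0,0,0,0,0,0]]' 0 20
python3 - <<'E'
from h import *
s,w=grab('wrist','w13')
p,r=pose(s); print(w2f(p),s['wrist_force'],s['opening'],np.round(F.T@r.as_matrix(),3))
E
```

```text
time: 17.02
eef_pos: [0.5191, -0.0651, 0.0774]
orientation: [-0.535, 0.536, 0.463, -0.462]
wrist_force: [-1.4, -2.2, 3.3]
opening: 0.112
[-0.0283849   0.00142354  0.07743085] [-1.38197812 -2.15528845  3.33133366] 0.11197853063246752 [[ 0.     0.002 -1.   ]
 [ 1.     0.     0.   ]
 [ 0.    -1.    -0.002]]
```

View pics/w13.png

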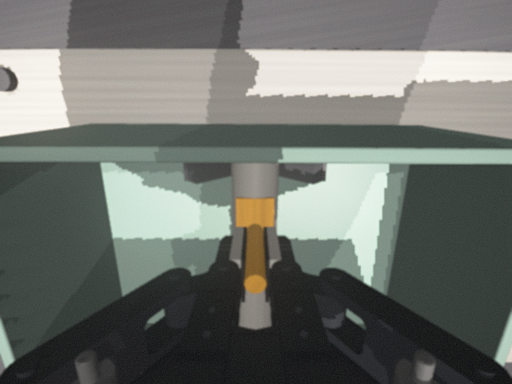

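The stud is gripped upright: tip at column 256, flat and shaft centred at 255. Release, withdraw and check.

```bash
python3 -m pendant '[[0,0,0,0,0,0],[0,0,0,0,0,0],[0,0,0,0,0,0],[0,0,0,0,0,0],[0,0,0,0,0,0]]' 0.05
python3 -m pendant '[[0,-0.02,0,0,0,0],[0,-0.045,0,0,0,0],[0,-0.075,0,0,0,0],[0,-0.11,0,0,0,0],[0,-0.15,0,0,0,0],[0,-0.19,0,0,0,0],[0,-0.21,0,0,0,0],[0,-0.21,0,0,0,0]]'
python3 - <<'E'
from h import *
s,w=grab('wrist','w14');_,sc=grab('scene','s14');_,t=grab('top','t14')
p,r=pose(s); print(w2f(p),s['wrist_force'])
h=cv2.cvtColor(w,cv2.COLOR_BGR2HSV); m=cv2.inRange(h,(8,150,80),(28,255,255)); cs,_=cv2.findContours(m,0,cv2.CHAIN_APPROX_NONE)
for c in cs:
    if cv2.contourArea(c)>40: print(cv2.boundingRect(c))
for a in (-.1,0,.1):
    e=lambda d:np.array([-30,2-d*np.sin(a),49.5+d*np.cos(a)])/1e3
    print(a,np.round(proj('wrist',[f2w(e(15)),f2w(e(68))],s),1).tolist())
cv2.imwrite('pics/c14.png',np.hstack([cv2.resize(w[100:280,120:390],(400,300)),cv2.resize(sc[60:310,130:437],(400,300))]))
E
```

```text
time: 17.48
eef_pos: [0.519, -0.0649, 0.0771]
orientation: [-0.535, 0.535, 0.463, -0.461]
wrist_force: [0.4, -0.6, -0.6]
opening: 0.584
time: 18.15
eef_pos: [0.5204, -0.0657, 0.293]
orientation: [-0.533, 0.538, 0.464, -0.46]
wrist_force: [0.6, -0.0, 1.0]
opening: 0.587
[-0.02707034  0.00104143  0.29298415] [ 0.64715686 -0.00275764  1.02562445]
(248, 146, 13, 22)
-0.1 [[256.7, 157.5], [261.4, 166.7]]
0 [[255.6, 157.5], [255.6, 166.7]]
0.1 [[254.5, 157.5], [249.8, 166.7]]
```

View pics/c14.png

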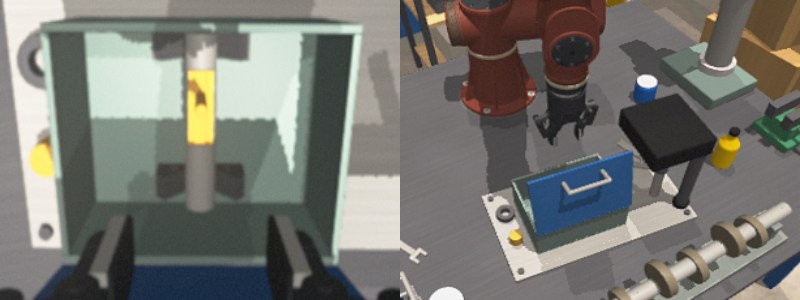

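```bash
python3 - <<'E'
import cv2
w=cv2.imread('pics/w14.png'); cv2.imwrite('pics/z14.png',cv2.resize(w[130:185,225:285],None,fx=10,fy=10,interpolation=cv2.INTER_CUBIC))
E
```

```text
(no output)
```

View pics/z14.png

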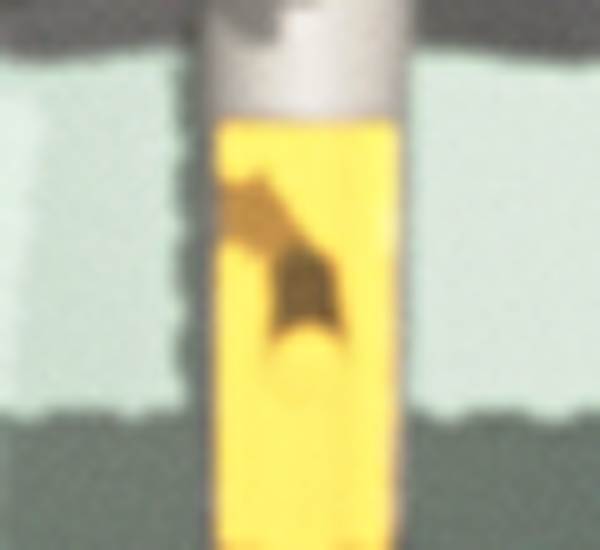

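The stud tip (255.8 px), flat centre (255.6) and shaft (255.8) line up, so the roll is within about 0.02 rad. The lid stands open and the arm is clear, so I'm handing in.

```bash
python3 - <<'E'
from rig import env
print(env.sign_off())
E
```

```text
the job is handed in; nothing more can be done
None
```

The shaft is ready for drilling, and I handed the job in at about 18 s; no verdict was given.

- **Latch:** I caught the knob between half-open jaws with the tool tilted 40° under the readout box. I dragged it from about 0.10 to 1.14 rad, and a wrist-camera check after I let go still showed about 1.14.
- **Lid:** I gripped the bar handle and raised it along the hinge arc to about 1.35 rad, worked out from how far the bar moved. It stayed up on its own after release and in the last scene picture.
- **Shaft:** It started at about +0.45 rad. Closing the jaws on the stud, centred over the shaft axis, brought it upright. After release, the stud tip, flat and shaft centres agreed to about 0.2 px, or about 0.02 rad.
- **Disagreements:** The case sat about 2 mm left of my first estimate, so I corrected for that before closing on the stud. On the first approach, joint 6 ran close to its limit and joint 4 reached the end of its range. I undid that in free air, which cost about 3 s and touched nothing.
- **Forces and surroundings:** The highest wrist force I read was about 17 N, while lifting the lid. The loose parts looked untouched in the final pictures, though I did not measure them. The arm ended clear of everything.

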